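# Clamp a pair of petri dishes in the dish vise

## Robot

A 6-joint arm with a two-finger parallel gripper is mounted at the origin on the work surface. World frame = base frame: x ahead of the robot, y to its left, z up, the work surface at z = 0. Lengths are in m, angles in rad, forces in N, time in s.
With the tool pointing down it reaches from about 0.275 to 0.75 m from the base axis. Payload 10.2 kg.
Tool frame: the origin (TCP) lies between the finger pads; the fingertips stand 8 mm ahead of it and the grasp point (between the pads) lies 11 mm behind it; z points along the fingers, y is the line along which they close (so a half turn about z gives the same grasp; the last joint's range is limited). The gripper opens to 85 mm and grips with 20 to 120 N. Pads are 22 mm wide; open, the fingers measure 114 mm over their backs; the gripper's body (76 mm by 85 mm) begins 54 mm behind the grasp point. The pads swing forward as they close: fully open they stand 13 mm farther back than shut.
Start: joints at [-1.526, 0.313, 1.498, -0, 1.331, -0.223], TCP at [0.139, -0.506, 0.199] pointing down, gripper open.
Joint ranges: [-2.94, 2.94], [-0.97, 2.17], [0.19, 2.56], [-1.23, 4.37], [0.02, 3.11], [-2.88, 2.88]. Speed limits (rad/s): [2.39, 2.39, 3.01, 3.14, 3.14, 3.14].

## Interface

Orientations are given as a unit quaternion [w, x, y, z].
In Python, from rig import bot gives the robot as it stands. Calls block until the motion is done:
- bot.movep(position, orientation): joint-space move of the TCP to a pose.
- bot.line_to(position, v=0.15, attitude=None): straight line of the TCP; attitude=None keeps the orientation; v is the mean speed in m/s.
- bot.set_joints(angles): joint-space move.
- bot.gripper_to(opening, f_grip=None): finger opening in m; f_grip is the grip in N (None keeps the last); returns when the fingers have stopped.
- bot.pause(seconds).
- bot.solve_ik(position, orientation): joint angles nearest the present ones, or None.
- bot.read_state(): the state.
- bot.capture(name): name is "side" or "top"; returns the picture (400x640x3 uint8, red, green, blue); there is no depth.
- bot.calibration(name): a dict with "K" (3x3 intrinsics, pixels), "pose" (4x4, takes a point from camera to world coordinates). Camera axes: x right, y down, z forward; pixel columns grow to the right and rows downward; lengths in m; the calibration is good to about 2 mm. A picture is of the moment at which its call begins. calibration takes no time and is no camera call.
A pose or a line that the arm cannot do raises bot.Unreachable and nothing moves.
- bot.close_job(): hands the job in; it is judged then, once.
Trained networks look in the newest picture that a camera, given by its name, has taken for a name from the list of things; names that differ only in an ending like _2 or _b are one class to them, and where a whole thing is asked for, a point or a joint stands for the part that bears it (a point fixed in the world has none). Each returns a list of dicts, best first, with "score" (0 to 1); they miss things now and then, are a little off and sometimes report something else, mostly with a low value. They report only what shows in the picture. A call takes as long as a camera call. They do not tell look-alikes from the thing itself.
- bot.recognise(camera, query): "at" ([x, y, z] in m, in world coordinates, good to about 4 mm: the middle of the surface that is visible of it).
- bot.silhouettes(camera, query): "pixels" (400x640 bool, what is visible of it).
The state is a dict: "time_s": time; "joints": joint angles; "qd": joint speeds; "effort": joint torques, N m; "ee_pos": TCP position; "orientation": TCP orientation; "ft_force": force on the tool from outside, world axes, zero at the start; "moment": the same for the moment, N m; "opening": finger opening in m; "gripper_force": force on a finger pad.
Only numpy, scipy, OpenCV 4.12 (cv2) and the standard library are available. Lean on these libraries where they do the work, as an engineer would, in place of code of your own. Each camera call takes 0.05 s, during which the arm holds its last target. There are 200 camera calls.

## Task

Pick up the loose small petri dish from the bench and set it squarely on top of the one standing in the dish vise, lowering it into place rather than dropping it. Then wind the vise's crank clockwise until the jaw has pushed both dishes against the V block and grips them firmly but gently: stop soon after you feel the handle stiffen, as too much cracks them. Let go, and leave the other things on the bench where they are.

Things in the scene. Friction and masses are not known exactly. Their poses are not given: they have to be found in the camera images.
- vise: Dish vise, fixed to the bench: aluminium bed 232 mm long (its x axis), 90 mm wide, 12 mm thick. Origin on the bench, z up. From -x to +x: grey plastic V block (30 mm high above the bed, up to 64 mm wide, opens to +x), clear bed for the dishes, steel sliding jaw, gearbox (66 x 68 mm, centred at x = 70 mm, top 54 mm above the bench) with the crank on top.
- v_nominal (a point): Point on the bed, vise x = -60 mm, y = 0: nominal centre of a 60 mm dish pushed home in the V block. The V block is bolted up to 5 mm either way along the vise's x from nominal, unseen by this point, so where the dishes come to a stop must be felt. It does not move during the work.
- jaw: Sliding jaw: steel plate 60 mm wide, top 44 mm above the bench, carrying two black pads one above the other, one per dish (56 mm wide, flat, each on stiff springs: 12 N/mm, 6 mm of give). Origin on the bed under the unpressed pads' face. Slides along the vise's x, 3.2 mm towards the V block per radian of crank (20 mm a turn).
- crank (a joint): Crank angle q, rad; 0 = jaw fully open (pad face at vise x = +12 mm), grows clockwise seen from above, which closes the jaw; stop at 17. Starts in 0 to 6.3. In the vise's frame the knob lies from the axis along (cos q, -sin q). Friction, 3.6 N at the knob in every start, holds the jaw when let go; a total squeeze above some 45 N eases back to that.
- knob_mid (a point): Middle of the crank's upright knob: a grey cylinder, 20 mm diameter, 38 mm tall (66 to 104 mm above the bench), that spins freely on its pin, 42 mm from the crank axis. This point is on its axis, 86 mm above the bench. The crank arm (18 mm wide) passes just below it (57 to 65 mm above the bench).
- crank_axis (a point): Point on the crank's upright turning axis, 86 mm above the bench, at vise x = +70 mm, y = 0. The hub (28 mm diameter) ends 67 mm above the bench. Feel: once the pads press the dishes, each 10 N of total squeeze adds 0.8 N at the knob. A good squeeze is 30 to 60 N in all: 2.3 to 4.6 N above free running.
- dish_low: Closed petri dish, 60 mm diameter, 15 mm tall, flat lid and base, white rim with amber agar inside, about 35 g, standing loose on the bed of the vise between V block and jaw. Origin at the centre of its underside.
- dish_top: An identical closed petri dish, 60 mm diameter, 15 mm tall, about 35 g, lying loose on the bench to the left or right of the vise: the one to be stacked. Origin at the centre of its underside.
- big_dish: A larger closed petri dish, 90 mm diameter, 17 mm tall, on the bench on the other side of the vise; leave alone. Origin at the centre of its underside.
- tape: Roll of tape lying flat, 64 mm diameter, 18 mm tall; leave alone. Origin at the centre of its underside.
- jar: Small amber glass jar, 52 mm diameter, 65 mm tall; leave alone. Origin at the centre of its underside.
Things that resemble listed ones, but are neither listed nor needed, are in the scene too. Leave any turquoise look-alike of the dish_top alone.

How it is judged:
On the way, in this order (a step that is already met when the one before it is completed fails the run):
1. the loose dish is lowered onto the one in the vise (centres within 8 mm, less than 5 mm above its lid) while still held in the fingers (horizontal distance between dish_top and dish_low below 0.008 m and z of dish_top in the frame of dish_low between 0.012 and 0.02 m and contact force between the fingers and dish_top above 0.5 N), for 0.05 s.
2. it is let go and lies flat and squarely on the lower dish (centres within 6 mm) (horizontal distance between dish_top and dish_low below 0.006 m and z of dish_top in the frame of dish_low between 0.013 and 0.017 m and angle between dish_top's own z axis and vertical below 0.06 rad and contact force between the fingers and dish_top below 0.1 N), for 0.2 s.
At the end, for the whole second after the job is handed in: Both dishes stand in the vise, the loose one flat on the other with centres within 5 mm, level within 0.06 rad, at rest, and the jaw presses each of them against the V block with at least 8 N (contact force between jaw and dish_low above 8 N and contact force between jaw and dish_top above 8 N and horizontal distance between dish_top and dish_low below 0.005 m and z of dish_top in the frame of dish_low between 0.013 and 0.017 m and z of dish_low in the frame of vise below 0.015 m and angle between each of dish_top, dish_low's own z axis and vertical below 0.06 rad and linear speed of each of dish_top, dish_low below 0.01 m/s); the robot touches nothing.
It fails at once if a dish is cracked: the jaw presses on it with more than 45 N (contact force between jaw and dish_low above 45 N or contact force between jaw and dish_top above 45 N).
It fails at once if a bystander (large dish, tape roll, jar) is moved by more than 20 mm (distance of any of big_dish, tape, jar from where it was at the start of the episode above 0.02 m).
It also fails if it takes over 72 s, if anything falls off the work surface, if the arm or the gripper's body presses on something with over 40 N, if the wrist force passes 120 N, or if a joint passes its speed limit or range.

## Working session

There is one attempt and no reset: what is moved stays moved. The work goes in short steps, each a Python script; the robot and the scene stay as the last script left them, time stands still between calls to the robot, and variables do not carry over. Pictures are saved under pics/ and viewed, at most 11 in all, crops included, and the job is handed in when it is done.

```bash
ls; mkdir -p pics
cat > look.py <<'E'
from rig import bot
import cv2, numpy as np
def snap(c,n):
    im=bot.capture(c); cv2.imwrite(f'pics/{n}.png',cv2.cvtColor(im,cv2.COLOR_RGB2BGR)); return im
E
python3 - <<'E'
from look import *
np.set_printoptions(precision=4,suppress=True)
for c in ('top','side'):
    snap(c,c+'0'); k=bot.calibration(c); print(c,k['K'].tolist(),k['pose'].round(4).tolist() if hasattr(k['pose'],'round') else k['pose'])
    for q in ('vise','jaw','crank','knob_mid','dish_low','dish_top','big_dish','tape','jar'):
        r=bot.recognise(c,q); print(q,[(np.round(d['at'],4).tolist(),round(d['score'],2)) for d in r])
print(bot.read_state())
E
```

```text
pics
top [[398.7885835985614, 0.0, 330.12285311161224], [0.0, 398.7885835985614, 202.47696266228795], [0.0, 0.0, 1.0]] [[-0.0061, -0.9949, 0.1011, 0.4603], [-0.9999, 0.0049, -0.0125, 0.0581], [0.0119, -0.1012, -0.9948, 1.1308], [0.0, 0.0, 0.0, 1.0]]
vise [([0.5267, -0.0069, 0.0173], 0.69)]
jaw [([0.5211, -0.0071, 0.0384], 0.51)]
crank [([0.4963, 0.0584, 0.0676], 0.77), ([0.4772, 0.0703, 0.1031], 0.48)]
knob_mid [([0.4768, 0.0709, 0.1019], 0.61)]
dish_low [([0.5491, -0.0616, 0.027], 0.78)]
dish_top [([0.5108, 0.3534, 0.0134], 0.92), ([0.6026, 0.3258, 0.0141], 0.81), ([0.5097, 0.4592, 0.0155], 0.8), ([0.4879, 0.2612, 0.0148], 0.7), ([0.4008, 0.3838, 0.0129], 0.65)]
big_dish [([0.4891, -0.3198, 0.0179], 0.64), ([0.5242, -0.0039, 0.0168], 0.54)]
tape [([0.7282, 0.1485, 0.0147], 0.72)]
jar [([0.7257, -0.1664, 0.0632], 0.86)]
side [[514.6089793332925, 0.0, 321.5506025138324], [0.0, 514.6089793332925, 192.41309121444817], [0.0, 0.0, 1.0]] [[-0.9438, -0.2284, 0.2391, 0.2728], [-0.3298, 0.5999, -0.7289, 1.0452], [0.0231, -0.7668, -0.6415, 0.9557], [0.0, 0.0, 0.0, 1.0]]
vise [([0.5279, 0.054, 
[... 309 characters left out ...]
0.4616, 0.0112], 0.84), ([0.5052, 0.3654, 0.0128], 0.72), ([0.4808, 0.2618, 0.0102], 0.7), ([0.7201, 0.1475, 0.015], 0.17)]
big_dish []
tape [([0.7232, 0.1518, 0.0145], 0.52)]
jar [([0.7199, -0.1535, 0.0439], 0.75)]
{'time_s': 1.0, 'joints': array([-1.5264,  0.3129,  1.4977,  0.    ,  1.331 , -0.2234]), 'qd': array([ 0.0001,  0.0007,  0.0012, -0.0004, -0.0002, -0.0002]), 'effort': array([  0.0006, -41.217 , -25.9898,  -0.0002,   0.0005,  -0.    ]), 'ee_pos': array([ 0.1389, -0.5063,  0.1995]), 'orientation': array([-0.    ,  0.9911,  0.1335,  0.    ]), 'ft_force': array([0.1727, 0.2684, 0.7703]), 'moment': array([0.014 , 0.02  , 0.0404]), 'gripper_force': 0.0, 'opening': 0.08557675904991734}
```

View pics/top0.png

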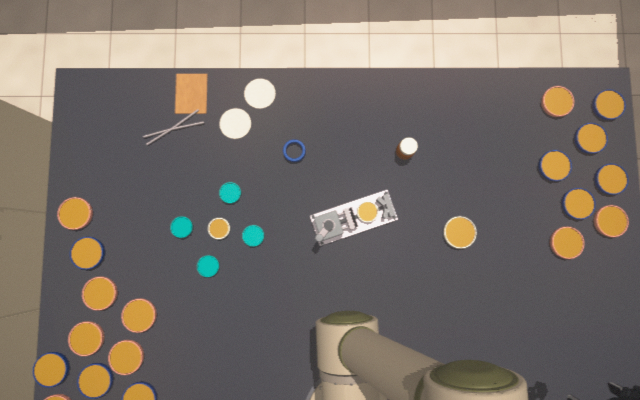

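View pics/side0.png

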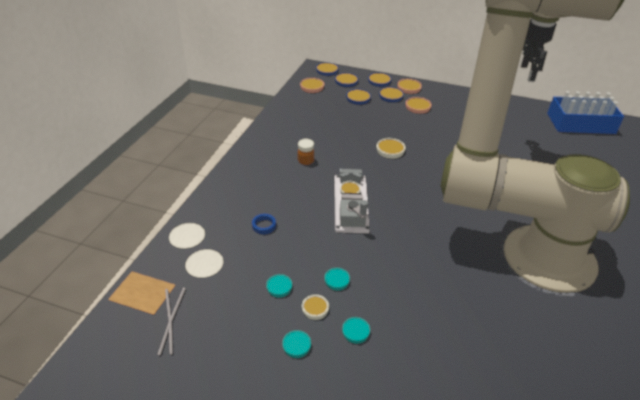

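The top picture shows the vise at (353,217), with dish_low at (367,212) and the knob near (322,234). Five small dishes lie to its left: turquoise at (230,192), (181,227), (253,236) and (208,266), and one white-rimmed with amber at (219,228), which is (315,307) in the side view. Only that last one fits dish_top. I'll confirm it in a crop and refine the measurements.

```bash
cat > geo.py <<'E'
from look import *
def ray(c,uv):
    k=bot.calibration(c); K=np.array(k['K']);T=np.array(k['pose'])
    d=T[:3,:3]@np.linalg.inv(K)@np.array([uv[0],uv[1],1.]); return T[:3,3],d
def onz(c,uv,z):
    o,d=ray(c,uv); return o+d*(z-o[2])/d[2]
def proj(c,P):
    k=bot.calibration(c); T=np.linalg.inv(np.array(k['pose'])); p=(np.array(k['K'])@(T[:3,:3]@np.atleast_2d(P).T+T[:3,3:])).T
    return p[:,:2]/p[:,2:]
def tri(uvs):
    A=np.zeros((3,3));b=np.zeros(3)
    for c,uv in uvs.items():
        o,d=ray(c,uv); d=d/np.linalg.norm(d);M=np.eye(3)-np.outer(d,d);A+=M;b+=M@o
    return np.linalg.solve(A,b)
def amber(c,near,r):
    """centroid of the amber agar near a pixel, in the given picture"""
    im=c.astype(int); R,G,B=im[...,0],im[...,1],im[...,2]
    m=((R-B>70)&(R>110)).astype(np.uint8); yy,xx=np.indices(m.shape)
    m[(xx-near[0])**2+(yy-near[1])**2>r*r]=0
    ys,xs=np.nonzero(m); return np.array([xs.mean(),ys.mean()]),len(xs)
E
python3 - <<'E'
from geo import *
np.set_printoptions(precision=4,suppress=True)
T=bot.capture('top');S=bot.capture('side')
for n,a,b in (('dish_top',(219,228),(315,307)),('dish_low',(367,212),(349,187))):
    (p,n1),(q,n2)=amber(T,a,16),amber(S,b,18); print(n,p,n1,q,n2,'tri',tri({'top':p,'side':q}),onz('top',p,.015 if n=='dish_top' else .027),onz('side',q,.015 if n=='dish_top' else .027))
for q in ('knob_mid','vise','dish_low','dish_top'):
    cs={}
    for c in ('top','side'):
        for d in bot.silhouettes(c,q)[:1 if q!='dish_top' else 2]:
            ys,xs=np.nonzero(d['pixels']); print(q,c,round(d['score'],2),len(xs),'cen',xs.mean(),ys.mean(),'box',xs.min(),xs.max(),ys.min(),ys.max())
            if q=='vise':
                rc=cv2.minAreaRect(np.c_[xs,ys].astype(np.float32)); bx=cv2.boxPoints(rc); print(bx.tolist()); print(np.array([onz(c,x,.012) for x in bx]))
cr=lambda im,x,y,w,h,s:cv2.resize(im[y:y+h,x:x+w],(w*s,h*s),interpolation=cv2.INTER_CUBIC)
A=cr(T,300,180,110,75,7)[:, :770]; 
cv2.imwrite('pics/v_top.png',A[...,::-1])
B=cr(S,320,160,60,80,7);C=cr(T,165,178,100,80,3);D=cr(S,285,280,50,60,5)
cv=np.zeros((560,760,3),np.uint8);cv[:560,:420]=B;cv[:240,430:730]=C;cv[250:550,430:680]=D
cv2.imwrite('pics/v_side.png',cv[...,::-1])
E
```

```text
dish_top [218.3464 228.0286] 280 [314.9218 305.3974] 307 tri [0.505  0.3562 0.0146] [0.5037 0.3558 0.015 ] [0.5063 0.3567 0.015 ]
dish_low [367.1625 211.1979] 283 [349.8723 187.6738] 141 tri [ 0.5489 -0.0583  0.0274] [ 0.5476 -0.0586  0.027 ] [ 0.5503 -0.0586  0.027 ]
knob_mid top 0.39 42 cen 319.04761904761904 236.92857142857142 box 316 322 234 240
knob_mid side 0.53 109 cen 363.41284403669727 206.9816513761468 box 360 367 200 214
vise top 0.63 2280 cen 351.325 218.48377192982457 box 311 397 191 244
[[308.6681213378906, 215.5279541015625], [387.3479309082031, 188.66168212890625], [398.1406555175781, 220.26904296875], [319.4608459472656, 247.13531494140625]]
[[ 0.5375  0.1045  0.012 ]
 [ 0.6126 -0.1184  0.012 ]
 [ 0.5228 -0.147   0.012 ]
 [ 0.449   0.0745  0.012 ]]
vise side 0.75 1803 cen 350.97337770382694 203.7914586799778 box 335 369 169 232
[[335.0, 232.0], [335.0, 169.0], [369.0, 169.0], [369.0, 232.0]]
[[ 0.5382  0.113   0.012 ]
 [ 0.6228 -0.1458  0.012 ]
 [ 0.5264 -0.1828  0.012 ]
 [ 0.4545  0.0815  0.012 ]]
dish_low top 0.88 316 cen 367.36708860759495 211.21518987341773 box 357 377 202 221
dish_low side 0.69 226 cen 349.64159292035396 187.27433628318585 box 340 360 181 193
dish_top top 0.92 320 cen 219.15 228.0375 box 209 229 219 237
dish_top top 0.87 364 cen 229.98626373626374 192.24725274725276 box 220 240 182 202
dish_top side 0.93 469 cen 278.56076759061835 285.8720682302772 box 266 291 275 297
dish_top side 0.77 460 cen 336.65434782608696 278.9826086956522 box 325 349 268 290
```

View pics/v_top.png

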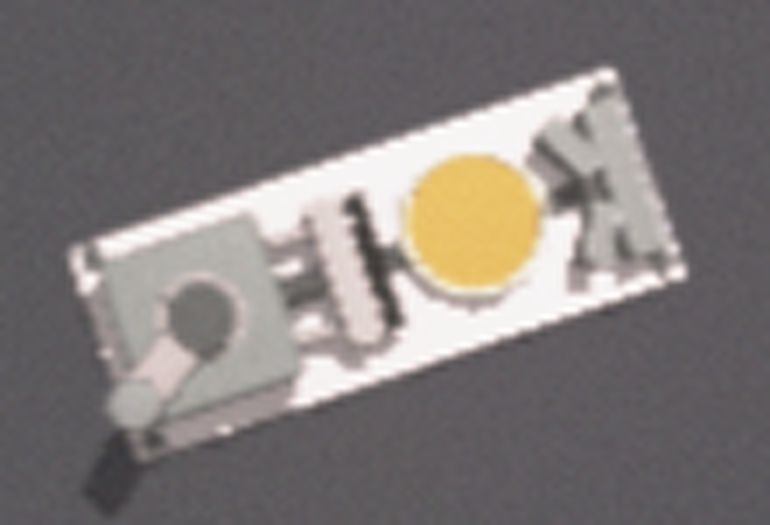

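View pics/v_side.png

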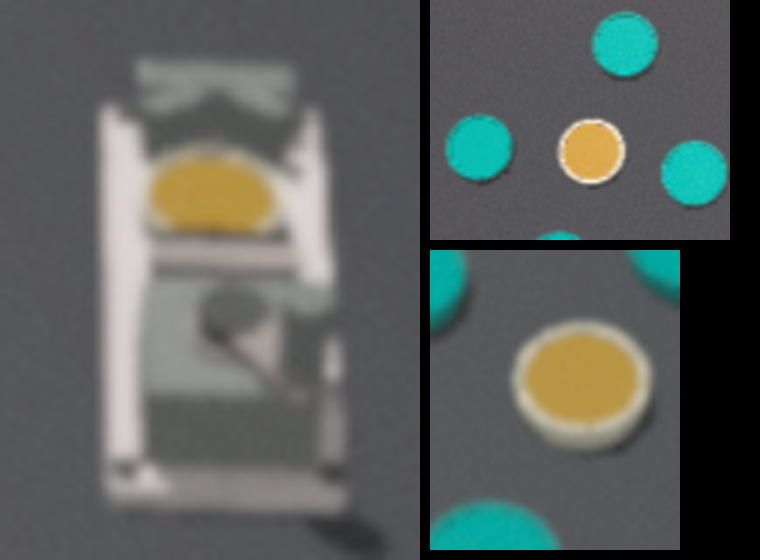

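The crops confirm dish_top as the white-rimmed amber dish at top (218,228) and side (315,305). It triangulates to a 14.6 mm lid height and dish_low to 27.4 mm, so both fit the text. In the top view the knob is at about (319,237) and the hub at (329,225). Next I'll get the vise frame and crank, then pick up the dish.

```bash
cat >> geo.py <<'E'
def down(phi,p):
    """tool-down quaternion closing along world angle phi (mod pi), joint 6 nearest the middle"""
    best=None
    for f in (phi,phi+np.pi):
        a=(f+np.pi/2)/2; q=np.array([0,np.cos(a),np.sin(a),0]); j=bot.solve_ik(np.array(p),q)
        if j is not None and (best is None or abs(j[5])<best[0]): best=(abs(j[5]),q)
    return best[1]
E
python3 - <<'E'
from geo import *
np.set_printoptions(precision=4,suppress=True)
px=[(310.3,215.7),(387.4,190),(397.9,218.9),(320.2,245.9)]
P=np.array([onz('top',u,.012) for u in px]); print(P, np.linalg.norm(np.roll(P,-1,0)-P,axis=1))
loc=np.array([[116,45],[-116,45],[-116,-45],[116,-45]])/1e3
W=P[:,:2]; A=loc-loc.mean(0);B=W-W.mean(0)
th=np.arctan2((A[:,0]*B[:,1]-A[:,1]*B[:,0]).sum(),(A*B).sum()); c=W.mean(0)+[.0013,0]
R=np.array([[np.cos(th),-np.sin(th)],[np.sin(th),np.cos(th)]])
print('vise th',th,'c',c,'res',(B-A@R.T)*1e3)
print('axis',c+R@[.07,0],'dish_low local',R.T@(np.array([.5489,-.0583])-c)*1e3)
k=onz('top',(319.1,237.4),.104)[:2]+[.0013,0]; print('knob top',k,'side',onz('side',(363.4,207),.086),'hub',onz('top',(329,225.4),.067))
print('tri knob',tri({'top':(319.1,237.4),'side':(364.2,203)}))
l=R.T@(k-c)-[.07,0]; print('knob local',l*1e3,np.hypot(*l),'q',np.arctan2(-l[1],l[0])%(2*np.pi))
for u,z in (((315,202),.0),):pass
p=np.array([.505,.356,.12]); q=down(np.radians(32),p); bot.gripper_to(.076,20)
bot.movep(p,q); p[2]=.03; bot.line_to(p,.15); f0=bot.read_state()['ft_force'].copy(); print(f0)
z=.03
while z>.0:
    z-=.002; bot.line_to([p[0],p[1],z],.05); f=bot.read_state()['ft_force']-f0
    if abs(f[2])>3: break
print('contact z',z,f, bot.read_state()['time_s'])
E
```

```text
[[ 0.537   0.0999  0.012 ]
 [ 0.6088 -0.1185  0.012 ]
 [ 0.5266 -0.1464  0.012 ]
 [ 0.4525  0.0725  0.012 ]] [0.23   0.0867 0.2311 0.0889]
vise th 1.8931795487545369 c [ 0.5325 -0.0231] res [[ 85.1908  27.3147]
 [ 83.492   28.9007]
 [-84.0046 -27.5178]
 [-84.6781 -28.6976]]
axis [0.5103 0.0433] dish_low local [-38.5507  -4.4132]
knob top [0.4761 0.074 ] side [0.4777 0.0738 0.086 ] hub [0.507  0.0481 0.067 ]
tri knob [0.4757 0.0742 0.1004]
knob local [40.0143 22.7333] 0.04602114619615113 q 5.766529025295903
[ 0.0508 -0.3082  0.9923]
contact z -1.3877787807814457e-17 [ 0.0013 -0.019  -0.914 ] 9.55
```

The bed corners were labelled mirrored, which explains the large residuals, so I'll correct that. At TCP z=0 there is no contact, because the open fingers stand back. I'll raise to 4 mm and grip.

Run:
```python
from geo import *
np.set_printoptions(precision=4,suppress=True)
px=[(310.3,215.7),(387.4,190),(397.9,218.9),(320.2,245.9)]
W=np.array([onz('top',u,.012) for u in px])[:,:2]
loc=np.array([[116,-45],[-116,-45],[-116,45],[116,45]])/1e3
A=loc;B=W-W.mean(0)
th=np.arctan2((A[:,0]*B[:,1]-A[:,1]*B[:,0]).sum(),(A*B).sum()); c=W.mean(0)+[.0013,0]
R=np.array([[np.cos(th),-np.sin(th)],[np.sin(th),np.cos(th)]])
print('vise th',th,'c',c,'res',(B-A@R.T)*1e3)
ax=c+R@[.07,0]; print('axis',ax,'dish_low local',R.T@(np.array([.5489,-.0583])-c)*1e3)
k=np.array([.4762,.0740]); l=R.T@(k-c)-[.07,0]; print('knob local',l*1e3,np.hypot(*l),'q',np.arctan2(-l[1],l[0])%(2*np.pi))
np.savez('vise.npz',th=th,c=c,ax=ax,k=k)
p=bot.read_state()['ee_pos']; bot.line_to([.505,.356,.004],.05)
bot.gripper_to(.05,25); s=bot.read_state(); print(s['opening'],s['gripper_force'],s['ft_force'],s['time_s'])
bot.line_to([.505,.356,.10],.2); s=bot.read_state(); print(s['opening'],s['gripper_force'],s['ft_force'],s['time_s'])
im=snap('side','lift'); cv2.imwrite('pics/lift_c.png',cv2.resize(im[200:350,230:400],None,fx=3.5,fy=3.5)[...,::-1])
```

```text
vise th 1.8928159099374 c [ 0.5325 -0.0231] res [[-0.2179 -1.1976]
 [-1.8367  0.4151]
 [ 1.404   0.9945]
 [ 0.6505 -0.212 ]]
axis [0.5103 0.0433] dish_low local [-38.5491  -4.4272]
knob local [39.9588 22.6652] 0.04593927344316617 q 5.76722162754718
0.04977171691056062 0.0 [ 0.0206 -0.4311 -0.3286] 10.175
0.04997835725742418 0.0 [-1.0214 -0.5793 -0.0472] 10.8083
```

View pics/lift_c.png

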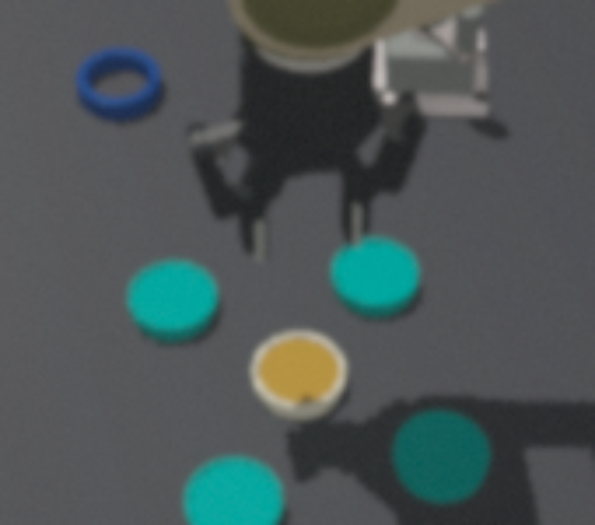

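The fingers closed above or beside the dish, which still lies at (316,306), unmoved. I'll check where the tool really goes.

Run:
```python
from geo import *
np.set_printoptions(precision=4,suppress=True)
s=bot.read_state(); print(s['ee_pos'],s['orientation'])
bot.gripper_to(.076,25); bot.line_to([.505,.356,.010],.25); s=bot.read_state(); print(s['ee_pos'],s['ft_force'],s['time_s'])
T=snap('top','t1');S=snap('side','s1')
a=cv2.resize(T[190:270,170:270],None,fx=4,fy=4);b=cv2.resize(S[225:345,265:365],None,fx=4,fy=4)
o=np.zeros((480,800,3),np.uint8);o[:320,:400]=a;o[:480,400:]=b; cv2.imwrite('pics/down1.png',o[...,::-1])
print(proj('side',[[.505,.356,.010],[.505,.356,.015]]),proj('top',[[.505,.356,.010]]))
```

```text
[0.5042 0.3556 0.0982] [-0.0009  0.4848  0.8746 -0.0012]
[0.5055 0.3563 0.0109] [ 0.1024  0.5393 -0.0899] 11.7417
[[315.5243 306.6904]
 [315.5587 305.3073]] [[218.7713 227.6352]]
```

View pics/down1.png

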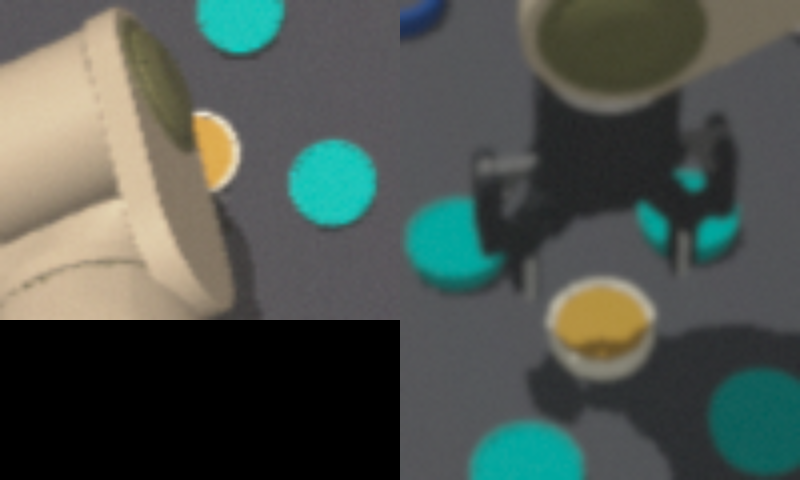

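Seen from the side, the tips (about (297,299) and (336,293)) sit roughly 10 px above where the TCP should project, so they are either higher or farther back. I'll check this against the start picture before going lower.

Run:
```python
from geo import *
np.set_printoptions(precision=4,suppress=True)
print('start TCP', proj('side',[[.139,-.506,.199],[.139,-.506,.23]]))
d=np.array([np.cos(np.radians(32)),np.sin(np.radians(32)),0])*.038; c=np.array([.5055,.3563,0])
for z in (.0,.01,.02,.03,.04,.05): print(z,proj('side',[c+d+[0,0,z],c-d+[0,0,z]]).ravel(), proj('side',[c+d*25/38+[0,0,z+.089],c-d*25/38+[0,0,z+.089]]).ravel())
im=cv2.imread('pics/side0.png'); a=cv2.resize(im[0:110,480:600],None,fx=3,fy=3,interpolation=cv2.INTER_CUBIC)
im=cv2.imread('pics/s1.png'); b=cv2.resize(im[250:330,280:355],None,fx=6,fy=6,interpolation=cv2.INTER_CUBIC)
b=np.clip(b.astype(float)*2,0,255).astype(np.uint8); a=np.clip(a.astype(float)*1.6,0,255).astype(np.uint8)
o=np.zeros((480,800,3),np.uint8);o[:330,:340]=a[:,:340];o[:480,345:795]=b; cv2.imwrite('pics/chk.png',o)
```

```text
start TCP [[523.1052  88.5138]
 [525.9029  79.3732]]
0.0 [298.7831 312.261  331.4315 306.7177] [304.4939 285.763  327.0686 282.1395]
0.01 [298.7595 309.5164 331.5869 303.9753] [304.5023 282.728  327.2072 279.1086]
0.02 [298.7356 306.7411 331.7441 301.2028] [304.5109 279.6575 327.3474 276.0426]
0.03 [298.7114 303.9347 331.903  298.3995] [304.5195 276.5509 327.4892 272.9408]
0.04 [298.687  301.0967 332.0636 295.565 ] [304.5282 273.4075 327.6327 269.8026]
0.05 [298.6623 298.2265 332.2261 292.6988] [304.537  270.2266 327.7779 266.6273]
```

View pics/chk.png

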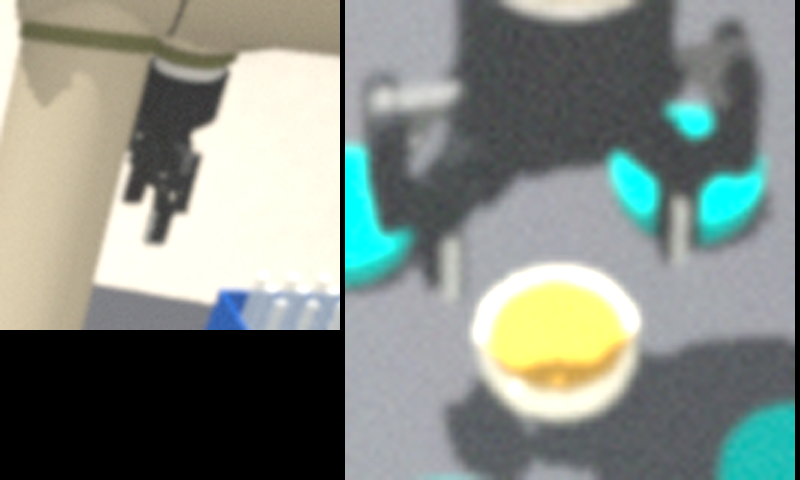

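The tips are really about 34 mm short of the stated TCP. The start picture shows the same thing, and the fingers closed above the dish at TCP z=4 mm. I'll go lower in guarded steps, checking the force.

Run:
```python
from geo import *
np.set_printoptions(precision=4,suppress=True)
f0=bot.read_state()['ft_force'].copy()
for z in (-.006,-.014,-.020,-.025):
    bot.line_to([.505,.356,z],.06); s=bot.read_state(); f=s['ft_force']-f0; print(z,s['ee_pos'],f,s['time_s'])
    if np.abs(f).max()>4: break
S=snap('side','s2')
b=cv2.resize(S[250:330,280:355],None,fx=6,fy=6,interpolation=cv2.INTER_CUBIC)
cv2.imwrite('pics/s2c.png',np.clip(b.astype(float)*2,0,255).astype(np.uint8)[...,::-1])
```

```text
-0.006 [ 0.5048  0.3559 -0.0063] [-0.152  -0.0387 -0.7336] 12.2583
-0.014 [ 0.5048  0.3559 -0.0145] [ 0.522  -0.1178  0.363 ] 12.5417
-0.02 [ 0.5048  0.3559 -0.0204] [ 0.4274 -0.2956 -0.1252] 12.7917
-0.025 [ 0.5048  0.3559 -0.0253] [ 0.5528 -0.6738  0.0555] 13.0417
```

View pics/s2c.png

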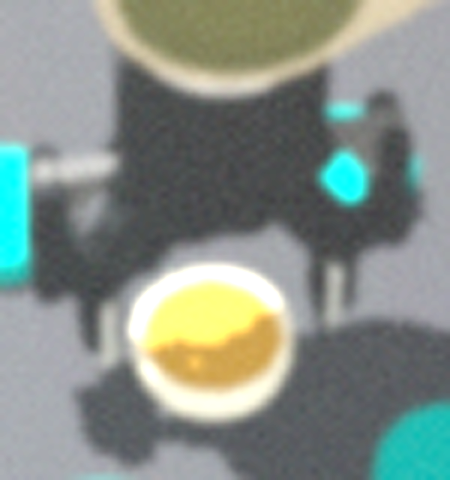

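The tips now flank the dish, at about (298,311) and (335,304), some 5 to 9 mm above the bench. I'll grip and lift.

Run:
```python
from geo import *
np.set_printoptions(precision=4,suppress=True)
bot.gripper_to(.05,25); s=bot.read_state(); print(s['opening'],s['gripper_force'],s['ft_force'],s['ee_pos'],s['time_s'])
if s['opening']>.056:
    bot.line_to([.505,.356,.09],.25); s=bot.read_state(); print(s['opening'],s['gripper_force'],s['ft_force'],s['ee_pos'],s['time_s'])
S=bot.capture('side')
q,n=amber(S,proj('side',[[.505,.356,.125]])[0],20); print(q,n,proj('side',[[.505,.356,z] for z in (.12,.125,.13,.135)]))
```

```text
0.05846690555361258 26.60639268346131 [-0.9052 -1.1615  5.5323] [ 0.5051  0.3561 -0.0244] 13.4083
0.058300776431130144 26.989773879759014 [-0.4685  0.5167 -0.7038] [0.5046 0.3558 0.0892] 14.0167
[315.0108 268.5806] 186 [[316.3291 274.3875]
 [316.3682 272.8199]
 [316.4075 271.243 ]
 [316.447  269.6568]]
```

Held: opening 58 mm, grip 27 N, lifted. The tips were flush with the dish's base at TCP z ≈ -24.5 mm, so stacking on the 27 mm lid puts the TCP at about +2.5 mm. I'll carry it over and lower it with force checks.

Run:
```python
from geo import *
np.set_printoptions(precision=4,suppress=True)
th=float(np.load('vise.npz')['th']); x,y=.5492,-.0593
bot.line_to([.505,.356,.14],.3)
q=down(th-np.pi/2,[x,y,.13]); bot.movep([x,y,.13],q); bot.line_to([x,y,.025],.2)
bot.pause(.15); f0=bot.read_state()['ft_force'].copy(); s=bot.read_state(); print(s['opening'],s['ee_pos'],s['time_s'])
z=.010; bot.line_to([x,y,z],.06)
while z>-.001:
    f=bot.read_state()['ft_force']-f0
    if f[2]>2: break
    z-=.001; bot.line_to([x,y,z],.03)
s=bot.read_state(); print('z',z,s['ee_pos'],s['ft_force']-f0,s['time_s'])
T=snap('top','t3');S=snap('side','s3')
a=cv2.resize(T[170:250,300:410],None,fx=3,fy=3);b=cv2.resize(S[140:240,310:385],None,fx=5,fy=5)
o=np.zeros((500,720,3),np.uint8);o[:240,:330]=a;o[:500,340:715]=b; cv2.imwrite('pics/place.png',np.clip(o*1.5,0,255).astype(np.uint8)[...,::-1])
```

```text
0.05864459317353386 [ 0.5501 -0.0594  0.0264] 16.75
z 0.002 [ 0.5493 -0.0593  0.0026] [-1.9543  0.7941  4.9385] 19.15
```

View pics/place.png

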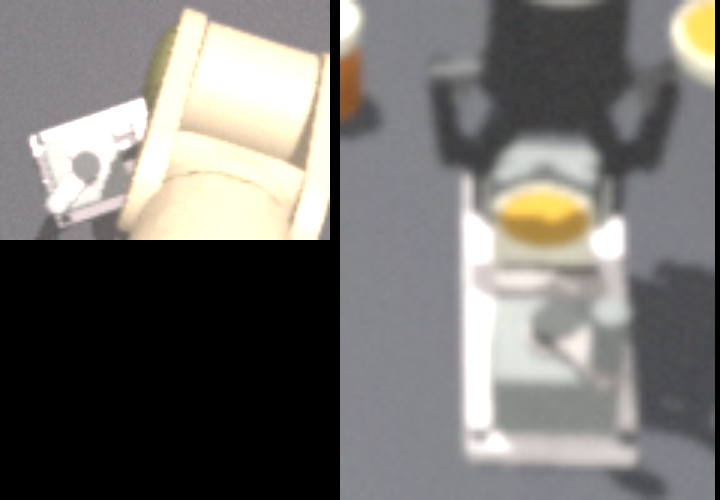

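The dish sits on the stack, amber at side panel (543,213), and contact came at the predicted height. I'll release, retreat and check the stacking and the knob.

Run:
```python
from geo import *
np.set_printoptions(precision=4,suppress=True)
bot.gripper_to(.076); s=bot.read_state(); print(s['opening'],s['gripper_force'],s['ft_force'])
bot.pause(.15); bot.line_to([.5492,-.0593,.12],.25)
v=np.load('vise.npz'); bot.gripper_to(.05)
q=down(float(v['th'])-np.pi/2,[.4762,-.2,.2]); bot.movep([.40,-.22,.16],q)
T=snap('top','t4');S=snap('side','s4'); print(bot.read_state()['time_s'])
(p,n1),(r,n2)=amber(T,(367,211),18),amber(S,(350,182),20); print(p,n1,r,n2,tri({'top':p,'side':r}),onz('top',p,.042),onz('side',r,.042))
for c in('top','side'):
    for qq in ('knob_mid','crank'):
        for d in bot.silhouettes(c,qq)[:1]:
            ys,xs=np.nonzero(d['pixels']); print(qq,c,round(d['score'],2),len(xs),xs.mean(),ys.mean(),xs.min(),xs.max(),ys.min(),ys.max())
a=cv2.resize(T[185:255,300:405],None,fx=4,fy=4,interpolation=cv2.INTER_CUBIC);b=cv2.resize(S[155:240,325:375],None,fx=7,fy=7,interpolation=cv2.INTER_CUBIC)
o=np.zeros((600,780,3),np.uint8);o[:280,:420]=a;o[:595,425:775]=b; cv2.imwrite('pics/stack.png',np.clip(o*1.3,0,255).astype(np.uint8)[...,::-1])
```

```text
0.07579092659609472 0.0 [-0.0949  0.1229  0.1824]
21.7083
[368.0481 210.9828] 291 [350.2817 183.4577] 142 [ 0.5486 -0.0591  0.0423] [ 0.547  -0.0594  0.042 ] [ 0.5502 -0.0592  0.042 ]
knob_mid top 0.57 36 319.1388888888889 237.38888888888889 316 322 235 240
crank top 0.24 2281 351.4721613327488 218.40245506356862 311 397 190 244
knob_mid side 0.64 87 362.9655172413793 206.66666666666666 360 367 200 214
crank side 0.64 247 358.63967611336034 207.6234817813765 348 367 200 217
```

View pics/stack.png

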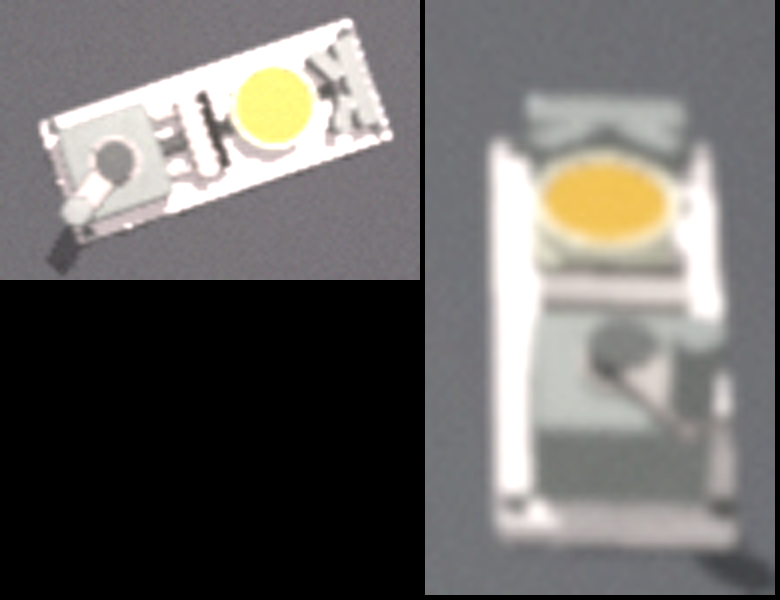

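The top dish is within 1 mm of the lower one, with its lid at 42.3 mm, and the picture shows it square. Now I'll measure the hub and knob from both views, grip the knob, and try a short turn while reading the forces.

```bash
cat > crank.py <<'E'
from geo import *
np.set_printoptions(precision=3,suppress=True)
def turn(ax,r,Z,a,da,f0,v=.12):
    """one chord clockwise; returns new angle, tangential resistance, radial force (outward on tool), state"""
    a-=da; u=np.array([np.cos(a),np.sin(a)]); t=np.array([np.sin(a),-np.cos(a)])
    bot.line_to([*(ax+r*u),Z],v); s=bot.read_state(); f=(s['ft_force']-f0)
    return a,-f[:2]@t,f[:2]@u,s
E
python3 - <<'E'
from crank import *
h1=onz('top',(328.75,225),.067)[:2];h2=onz('side',(353.3,204.3),.067)[:2]; k1=onz('top',(319.1,237.4),.104)[:2];k2=onz('side',(364.6,202.4),.104)[:2]
print(h1,h2,k1,k2); v=np.load('vise.npz'); k=(k1+k2)/2; h=(h1+h2)/2; ax=.7*h+.3*v['ax']
d=k-ax; print('r',np.hypot(*d)); e=np.hypot(*d)-.042; ax=ax+d/np.hypot(*d)*e/2; k=k-d/np.hypot(*d)*e/2
th=float(v['th']); a=np.arctan2(*(k-ax)[::-1]); print('ax',ax,'k',k,'q',(th-a)%(2*np.pi))
Z=.057; q=down(th-np.pi/2,[*k,Z]); bot.movep([*k,.14],q); bot.pause(.2); f0=bot.read_state()['ft_force'].copy()
bot.line_to([*k,Z],.12); s=bot.read_state(); print('down',s['ft_force']-f0,s['ee_pos'])
bot.gripper_to(.01,40); bot.pause(.1); s=bot.read_state(); print('grip',s['opening'],s['gripper_force'],s['ft_force']-f0,s['ee_pos'],s['time_s'])
if .017<s['opening']<.024:
    a0=a
    for i in range(4):
        a,ft,fr,s=turn(ax,.042,Z,a,np.radians(15),f0); print(round(np.degrees(a)),round(ft,2),round(fr,2),s['ft_force']-f0,s['ee_pos'],round(s['time_s'],2))
    np.savez('crank.npz',ax=ax,a=a,a0=a0,q0=(th-a0)%(2*np.pi),f0=f0,Z=Z)
E
```

```text
[0.508 0.049] [0.51  0.052] [0.475 0.074] [0.475 0.076]
r 0.04356879786923821
ax [0.509 0.049] k [0.476 0.074] q 5.697345488825072
down [ 0.756 -0.341 -0.406] [0.476 0.074 0.058]
grip 0.018119606825826345 39.10092294216156 [ 3.047 -1.332  6.159] [0.477 0.074 0.058] 24.6083
127 -4.31 1.01 [2.835 3.405 6.458] [0.485 0.083 0.058] 24.86
112 -5.24 4.49 [3.174 6.127 5.9  ] [0.494 0.088 0.058] 25.11
97 -4.12 6.48 [3.295 6.931 5.073] [0.505 0.091 0.058] 25.36
82 -4.22 8.47 [5.357 7.803 3.998] [0.516 0.091 0.058] 25.61
```

The knob is held and turns. The readings at the end of each chord are dominated by stopping and settling effects, so I'll see what they look like settled and at slow speed, and shift the circle centre towards the radial pull.

Run:
```python
from crank import *
c=np.load('crank.npz'); ax,a,f0,Z=c['ax'].copy(),float(c['a']),c['f0'],float(c['Z'])
def rep(n):
    s=bot.read_state(); f=s['ft_force']-f0; u=np.array([np.cos(a),np.sin(a)]); t=np.array([np.sin(a),-np.cos(a)])
    print(n,round(np.degrees(a)),'tan',round(-f[:2]@t,2),'rad',round(f[:2]@u,2),'fz',round(f[2],1),'err mm',((s['ee_pos'][:2]-ax)@u-.042)*1e3,(s['ee_pos'][:2]-ax)@t*1e3,round(s['time_s'],2))
rep('now'); bot.pause(.3); rep('settled')
for i in range(3): a=turn(ax,.042,Z,a,np.radians(4),f0,v=.02)[0]; rep('slow')
bot.pause(.2); rep('settled')
ax+=[0.0005,.002]
for i in range(4): a=turn(ax,.042,Z,a,np.radians(15),f0,v=.06)[0]; rep('shift')
for i in range(2): a=turn(ax,.042,Z,a,np.radians(4),f0,v=.02)[0]; rep('slow')
np.savez('crank.npz',ax=ax,a=a,a0=c['a0'],q0=c['q0'],f0=f0,Z=Z)
```

```text
now 82 tan -4.22 rad 8.47 fz 4.0 err mm 1.3659924870572937 1.1852700143142871 25.61
settled 82 tan -4.57 rad 8.58 fz 3.2 err mm 1.3691561325771402 1.1642028616640332 25.91
slow 78 tan 1.8 rad 8.88 fz 7.6 err mm 1.4674095053969771 0.07777515291712771 26.21
slow 74 tan 1.46 rad 8.57 fz 6.9 err mm 1.5688974666781819 -0.047146756073090525 26.51
slow 70 tan 1.7 rad 9.59 fz 6.7 err mm 1.6691209029184653 -0.06174244769304028 26.81
settled 70 tan 1.96 rad 9.85 fz 6.1 err mm 1.671406351154897 -0.0745356160912408 27.01
shift 55 tan -0.67 rad 1.22 fz 6.3 err mm 0.3716009997154837 0.5482802483302 27.33
shift 40 tan -2.04 rad 2.84 fz 4.3 err mm 0.7317899910856268 0.6241280628493039 27.67
shift 25 tan -2.02 rad 4.18 fz 4.1 err mm 1.0585916483902071 0.5721305312114369 28.0
shift 10 tan -0.63 rad 6.23 fz 4.7 err mm 1.2982327968104403 0.5010004844316147 28.33
slow 6 tan 2.41 rad 7.14 fz 4.7 err mm 1.315117211327467 -0.12915917106793826 28.63
slow 2 tan 2.39 rad 7.73 fz 5.9 err mm 1.375471162780334 -0.2503303300431884 28.93
```

Slow steps give a clean resistance reading, and the radial stiffness is about 4.2 N/mm. Continuing with radial feedback on the centre: fast to q≈9.7, then slow steps to q≈11.3, before the earliest possible contact at 11.6, for a baseline.

```bash
cat >> crank.py <<'E'
def load():
    c=np.load('crank.npz'); return dict(c)
def adapt(ax,a,fr,g=.35): return ax+np.array([np.cos(a),np.sin(a)])*np.clip(fr/4200*g,-.0008,.0008)
E
python3 - <<'E'
from crank import *
c=load(); ax,a,f0,Z=c['ax']+[.0015,0],float(c['a']),c['f0'],float(c['Z']); q=lambda: float(c['q0']+c['a0']-a)
while q()<9.6:
    a,ft,fr,s=turn(ax,.042,Z,a,np.radians(12),f0,.08); ax=adapt(ax,a,fr); print('F',round(q(),2),round(ft,2),round(fr,2))
while q()<11.3:
    a,ft,fr,s=turn(ax,.042,Z,a,np.radians(5),f0,.025); ax=adapt(ax,a,fr,.2); print(round(q(),2),round(ft,2),round(fr,2),(s['ft_force']-f0)[2].round(1))
print(ax,np.degrees(a),s['time_s'],s['opening'],s['joints'])
c.update(ax=ax,a=a); np.savez('crank.npz',**c)
E
```

```text
F 8.35 -0.59 0.66
F 8.56 -0.9 0.95
F 8.77 -1.56 1.17
F 8.98 -1.38 1.16
F 9.19 -1.88 1.66
F 9.4 -0.05 1.14
F 9.61 -1.35 0.64
9.69 2.78 -0.54 8.1
9.78 2.62 0.04 7.9
9.87 3.12 1.2 7.9
9.96 2.23 2.32 7.3
10.04 2.74 1.02 8.9
10.13 1.68 0.76 7.7
10.22 2.0 0.47 8.1
10.31 2.72 1.09 7.4
10.39 3.29 1.47 8.5
10.48 2.36 0.42 8.8
10.57 2.2 1.02 8.0
10.65 1.95 0.41 9.5
10.74 1.74 1.08 9.3
10.83 1.03 1.27 10.1
10.92 1.87 0.25 10.2
11.0 2.31 0.27 10.2
11.09 2.11 -0.5 10.2
11.18 1.56 0.36 11.0
11.26 0.31 1.11 10.5
11.35 1.85 1.54 10.2
[0.511 0.05 ] -181.98348790294793 36.7417 0.018037495295996155 [-0.14   0.37   1.83  -0.001  0.941 -0.462]
```

The baseline is about 2.1 N with ±0.6 N noise. I'll average several reads per step and wind on until the resistance has risen by about 3.3 N.

Run:
```python
from crank import *
c=load(); ax,a,f0,Z=c['ax'],float(c['a']),c['f0'],float(c['Z']); q=lambda: float(c['q0']+c['a0']-a)
H=[];base=2.1; d=6
while q()<15.6:
    a,_,_,s=turn(ax,.042,Z,a,np.radians(d),f0,.025)
    fs=[s['ft_force']]
    for _ in range(3): bot.pause(.02); fs.append(bot.read_state()['ft_force'])
    f=(np.mean(fs,0)-f0)[:2]; u=np.array([np.cos(a),np.sin(a)]); t=np.array([np.sin(a),-np.cos(a)]); ft,fr=-f@t,f@u
    ax=adapt(ax,a,fr,.2); H.append((q(),ft)); print(round(q(),2),round(ft,2),round(fr,2))
    h=[x[1] for x in H]
    if len(h)>12: base=.5*np.median(h[:-6])+.5*np.median(h[-14:-6])
    if len(h)>1 and h[-1]-base>1 and h[-2]-base>1: d=4
    if len(h)>1 and h[-1]-base>3.3 and h[-2]-base>2.5 or h[-1]-base>4.5: break
    if bot.read_state()['time_s']>60: break
s=bot.read_state(); print('base',base,ax,s['time_s'],s['ee_pos'])
c.update(ax=ax,a=a); np.savez('crank.npz',**c)
```

```text
11.46 1.07 0.09
11.56 0.78 0.43
11.67 0.35 0.16
11.77 1.04 0.94
11.88 0.78 0.22
11.98 0.7 0.26
12.09 0.32 0.83
12.19 0.68 0.57
12.29 0.48 0.76
12.4 1.47 0.45
12.5 1.62 0.13
12.61 2.43 0.39
12.71 2.42 0.47
12.78 3.18 0.4
12.85 4.1 0.32
12.92 3.62 0.11
12.99 4.47 0.08
base 0.7562796493070119 [0.511 0.05 ] 42.8833 [0.514 0.092 0.058]
```

Contact came at q≈12.3. Resistance then rose at the expected 6 N/rad to about 3.7 N above free running, a squeeze of about 46 N. I'll let go, retreat and verify.

Run:
```python
from crank import *
bot.gripper_to(.05); p=bot.read_state()['ee_pos']; bot.line_to([p[0],p[1],.16],.2)
s=bot.read_state(); q=s['orientation']; bot.movep([.40,-.22,.17],q)
T=snap('top','t5');S=snap('side','s5'); print(bot.read_state()['time_s'],bot.read_state()['gripper_force'])
(p,n1),(r,n2)=amber(T,(374,209),18),amber(S,(351,176),20); print(p,n1,r,n2,tri({'top':p,'side':r}))
a=cv2.resize(T[185:255,300:405],None,fx=4,fy=4,interpolation=cv2.INTER_CUBIC);b=cv2.resize(S[155:240,325:375],None,fx=7,fy=7,interpolation=cv2.INTER_CUBIC)
o=np.zeros((600,780,3),np.uint8);o[:280,:420]=a;o[:595,425:775]=b; cv2.imwrite('pics/end.png',np.clip(o*1.3,0,255).astype(np.uint8)[...,::-1])
```

```text
45.3167 0.0
[371.896 209.678] 289 [349.929 180.971] 140 [ 0.552 -0.07   0.042]
```

View pics/end.png

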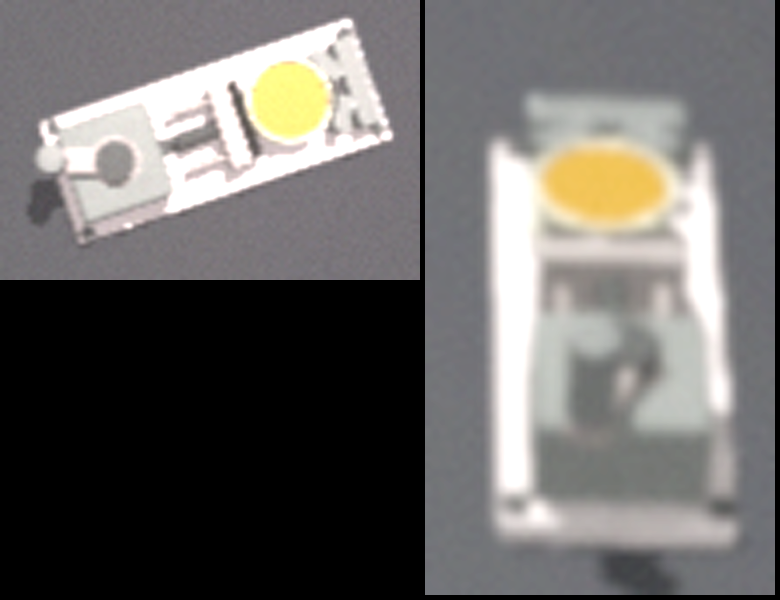

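The stack is against the V block with the jaw closed on it. The lid is at 42 mm, and contact at q≈12.3 puts the dish centre at vise x ≈ -57 mm, within -60 ± 5. The robot is clear, so I'm handing in.

```bash
python3 -c "
from rig import bot
print(bot.close_job())"
```

```text
the job is handed in; nothing more can be done
None
```

The loose dish is stacked within about 1 mm of the lower one, both are clamped against the V block at an estimated 46 N total, and the job was handed in at about 45 s; no verdict came back.

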